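# Load the tape roll that fits into the pack-wrapping jig

## Robot

A 6-joint arm with a two-finger parallel gripper is mounted at the origin on the work surface. World frame = base frame: x ahead of the robot, y to its left, z up, the work surface at z = 0. Lengths are in m, angles in rad, forces in N, time in s.
With the tool pointing down it reaches from about 0.275 to 0.775 m from the base axis. Payload 14.6 kg.
Tool frame: the origin (TCP) lies between the finger pads, 19 mm behind the fingertips; this is the grasp point; z points along the fingers, y is the direction in which the jaws open and shut (so a half turn about z gives the same grasp; the last joint's range is limited). The gripper opens to 85 mm and grips with 20 to 120 N. Pads are 22 mm wide; open, the fingers measure 114 mm over their backs; the gripper's body (76 mm by 85 mm) begins 54 mm behind the grasp point. The pads swing forward as they close: fully open they stand 13 mm farther back than shut.
Start: joints at [-1.475, 0.263, -0.048, 1.259, 0, 1.415], TCP at [0.13, -0.509, 0.25] pointing down, gripper open.
Joint ranges: [-2.65, 2.65], [-0.89, 1.7], [-1.18, 1.37], [-2.13, 2.11], [-1.35, 1.29], [-3.14, 3.14]. Speed limits (rad/s): [1.89, 1.89, 2.57, 2.79, 3.14, 3.14].

## Interface

Orientations are given as a unit quaternion [w, x, y, z].
In Python, from bench import get_state, capture, get_calibration, close_job gives the robot as it stands.
- The arm moves only by the tool servo_tool, never from a script. Its argument "commands" is text: rows parted by semicolons, each of 6 numbers parted by spaces: the shift along the tool's x, y, z in mm, then the turn, a rotation vector about the tool's x, y, z in degrees. A call has 1 to 20 rows; each row is the pose to reach, as a shift and turn from the pose commanded when the call began, along the tool's axes at that moment; what a row does not reach only later rows make up. A row lasts 1/12 s, in which the tool goes at most 41.7 mm and 7.16 degrees, less where a joint would pass 70% of its speed; a pose out of reach is approached as far as the arm can. A call with a gripper value outside its range is refused whole. "fingers" is the opening, from 0 (shut) to 1 (fully open), set as the call begins (left out, the last holds). The fingers move at their own pace and stop on an object; "squeeze" is the grip in N (left out, the last holds). Time passes only in rows, so rows that repeat a pose let the fingers close. It gives the time, the measured TCP pose, the force and the opening at its end, in the units of the state.
- get_state(): the state, without advancing time (a new reading comes with each control period).
- capture(name): name is "side" or "top"; returns the picture (480x640x3 uint8, red, green, blue); there is no depth.
- get_calibration(name): a dict with "mtx" (3x3 intrinsics, pixels), "pose" (4x4, takes a point from camera to world coordinates). Camera axes: x right, y down, z forward; pixel columns grow to the right and rows downward; lengths in m; the calibration is good to about 2 mm. A picture is of the moment at which its call begins. get_calibration takes no time and is no camera call.
- close_job(): hands the job in, once; it reports no verdict.
The state is a dict: "t": time; "joints": joint angles; "qvel": joint speeds; "tau": joint torques, N m; "tool_pos": TCP position; "tool_rot": TCP orientation; "contact_force": force on the tool from outside, world axes, zero at the start; "ft_torque": the same for the moment, N m; "grip_width": finger opening in m.
Only numpy, scipy, OpenCV 4.12 (cv2) and the standard library are available. Lean on these libraries where they do the work, as an engineer would, in place of code of your own. Each camera call takes 0.05 s, during which the arm holds its last target. There are 200 camera calls.

## Task

Of the three tape rolls on the spindles only one is right for the square bay of the wrapping jig: it nearly fills the bay from side to side and lies flush with the tops of its walls. Slide that roll up off its spindle, set it down flat in the middle of the white base plate and let go, then take it again by its wall, one finger inside the core, and lower it gently, without dropping it, flat onto the floor of the bay. Leave the other two rolls on their spindles and everything else where it is.

Things in the scene. Friction and masses are not known exactly. Their poses are not given: they have to be found in the camera images.
- roll_a: roll of pale paper insulating tape on a cardboard core, outer diameter 64 mm, 30 mm high, open core hole 46 mm (wall 9 mm thick). It starts on one of the three spindles (any of them), its axis upright. Origin: centre of its underside; z along its axis, up
- roll_a_mid (a point): the middle of roll_a, on its axis at half its height (15 mm above its underside)
- spindle_a: fixed upright spindle: round steel foot 76 mm wide and 4 mm thick, grey shoulder 52 mm wide up to 12 mm height on which the roll rests, then a post 40 mm in diameter up to 65 mm. The three spindles are alike. Origin: on the axis at counter height
- roll_b: roll of pale paper insulating tape on a cardboard core, outer diameter 64 mm, 42 mm high, open core hole 46 mm (wall 9 mm thick). It starts on one of the three spindles (any of them), its axis upright. Origin: centre of its underside; z along its axis, up
- roll_b_mid (a point): the middle of roll_b, on its axis at half its height (21 mm above its underside)
- spindle_b: fixed upright spindle: round steel foot 76 mm wide and 4 mm thick, grey shoulder 52 mm wide up to 12 mm height on which the roll rests, then a post 40 mm in diameter up to 65 mm. The three spindles are alike. Origin: on the axis at counter height
- roll_c: roll of pale paper insulating tape on a cardboard core, outer diameter 54 mm, 30 mm high, open core hole 46 mm (wall 4 mm thick). It starts on one of the three spindles (any of them), its axis upright. Origin: centre of its underside; z along its axis, up
- roll_c_mid (a point): the middle of roll_c, on its axis at half its height (15 mm above its underside)
- spindle_c: fixed upright spindle: round steel foot 76 mm wide and 4 mm thick, grey shoulder 52 mm wide up to 12 mm height on which the roll rests, then a post 40 mm in diameter up to 65 mm. The three spindles are alike. Origin: on the axis at counter height
- base_plate: translucent white round sonde base plate, fixed flat on the counter, 120 mm in diameter, 6 mm thick. Origin: centre of its underside, so its top is 6 mm above the origin
- jig: fixed pack-wrapping jig: aluminium base 105 mm (x) by 215 mm (y), 10 mm thick, with the tape bay centred over the origin and a black battery pack (70 x 80 mm, top at 66 mm with its socket) clamped on the base, centred 112 mm along the jig's +y. Origin: under the bay's centre at counter height; its -x points out of the bay's low front side
- bay (a point): centre of the bay's floor, 10 mm above the counter, axes as the jig. The bay is a 70 x 70 mm square, open above; grey walls 6 mm thick and 30 mm high above its floor on the +x, +y and -y sides; on the -x side only a lip 6 mm thick and 5 mm high, so that a finger can stand there with the other finger inside a roll's core hole
- spare_pack: loose black plastic battery pack, 70 x 80 x 48 mm, grey 34 mm socket ring on top to 56 mm; bystander, origin centre of underside
- plug: yellow polymer adapter plug standing on the counter, 32 mm wide, 34 mm high; bystander, origin centre of underside
- grommet: red rubber grommet lying flat, 28 mm wide, 9 mm high; bystander, origin centre of underside
- crimp_tool: steel crimp tool lying flat, about 190 mm long and 60 mm over its two handles, 18 mm high; bystander, jaw towards its +x, origin on the underside near the middle
- driver: screwdriver lying flat along its own x axis, handle to -x, about 200 mm long; bystander
- cell: single grey battery cell standing upright, 18 mm wide, 65 mm high; bystander, origin centre of underside
- meter: orange hand-held meter lying flat, 150 x 80 x 41 mm, bystander, long side along its x, origin centre of underside
Mind the look-alikes: they are no part of the job. Leave any black or green look-alike of the roll_a alone.

How it is judged:
On the way, in this order (a step that is already met when the one before it is completed fails the run):
1. the roll that fits is slid off its spindle, clear above the post (height (world z) of roll_a above 0.068 m), for 0.1 s.
2. it lies flat on the base plate, within 30 mm of its centre, released and at rest (horizontal distance between roll_a_mid and base_plate below 0.03 m and z of roll_a_mid in the frame of base_plate below 0.025 m and angle between roll_a's own z axis and vertical below 0.08 rad and linear speed of roll_a below 0.02 m/s and contact force between roll_a and the arm below 0.1 N and contact force between roll_a and the fingers below 0.1 N), for 0.2 s.
3. it is taken up from the base plate again, held by its wall (the tool point over 15 mm from the roll's axis) (z of roll_a_mid in the frame of base_plate above 0.035 m and contact force between roll_a and the fingers above 0.5 N and horizontal distance between the grasp point and roll_a_mid above 0.015 m), for 0.1 s.
At the end, for the whole second after the job is handed in: The 64 mm wide, 30 mm high roll lies at rest flat on the floor of the jig's bay (axis within 6 mm of the bay's centre and within 0.06 rad of upright, underside within about 3 mm of the floor), released; the other two rolls are still down on their spindles, within 10 mm of where they began (horizontal distance between roll_a_mid and bay below 0.006 m and z of roll_a_mid in the frame of bay between 0.012 and 0.0185 m and angle between the z axis of roll_a and the z axis of jig, either way round below 0.06 rad and linear speed of roll_a below 0.02 m/s and distance of each of roll_b_mid, roll_c_mid from where it was at the start of the episode below 0.01 m); the robot touches nothing.
It fails at once if the roll is dropped into the bay (it falls faster than 0.5 m/s within the bay, as after a drop of more than about 13 mm) (horizontal distance between roll_a_mid and bay below 0.03 m and z of roll_a_mid in the frame of bay below 0.05 m and linear speed of roll_a above 0.5 m/s).
It fails at once if one of the other rolls is moved by more than 20 mm (distance of any of roll_b_mid, roll_c_mid from where it was at the start of the episode above 0.02 m).
It fails at once if a bystander is moved by more than 30 mm (distance of any of spare_pack, plug, grommet, crimp_tool, driver, cell, meter from where it was at the start of the episode above 0.03 m).
It also fails if it takes over 58 s, if anything falls off the work surface, if the arm or the gripper's body presses on something with over 40 N, if the wrist force passes 120 N, or if a joint passes its speed limit or range.

## Working session

There is one attempt and no reset: what is moved stays moved. The work goes in short steps, Python scripts to look and compute and a tool call to move; the robot and the scene stay as the last step left them, time stands still between calls to the robot, and variables do not carry over. Pictures are saved under pics/ and viewed, about 8 in all and at most 12, crops included, and the job is handed in when it is done.

Besides the shell and the picture viewer there is one more tool, called after "Request:" as name(argument=value, ...), one argument or row to a line, values as JSON. servo_tool: Moves the arm, as the interface text tells. Its arguments: {"type":"object","properties":{"commands":{"type":"string"},"fingers":{"type":"number"},"squeeze":{"type":"number"}},"required":["commands"]}

```bash
mkdir -p pics; python3 - <<'E'
from bench import *
import cv2,numpy as np
np.set_printoptions(precision=4,suppress=True)
for n in("top","side"):
    c=get_calibration(n);print(n,c["mtx"],c["pose"])
    cv2.imwrite(f"pics/{n}0.png",capture(n)[:,:,::-1])
s=get_state();print(s)
E
```

```text
top [[579.7887   0.     325.1636]
 [  0.     579.7887 235.8795]
 [  0.       0.       1.    ]] [[ 0.0112 -0.9982  0.0591  0.4233]
 [-0.9999 -0.0114 -0.0028 -0.0273]
 [ 0.0035 -0.0591 -0.9982  1.5046]
 [ 0.      0.      0.      1.    ]]
side [[505.7901   0.     324.913 ]
 [  0.     505.7901 240.4676]
 [  0.       0.       1.    ]] [[-0.948  -0.2271  0.2231  0.3055]
 [-0.3178  0.7159 -0.6217  0.5978]
 [-0.0185 -0.6603 -0.7508  0.8065]
 [ 0.      0.      0.      1.    ]]
{'t': 0.1, 'joints': array([-1.4753,  0.2634, -0.0488,  1.2594,  0.    ,  1.4155]), 'qvel': array([-0.0006, -0.0012,  0.002 , -0.0001,  0.0007,  0.0002]), 'tau': array([  0.0033, -63.8578,  38.5063,   0.0099,  -0.0001,  -0.    ]), 'tool_pos': array([ 0.1303, -0.5083,  0.2496]), 'tool_rot': array([-0.0005,  0.9921,  0.1251,  0.    ]), 'contact_force': array([-0.983 ,  0.0113,  0.2031]), 'ft_torque': array([-0.0004,  0.0145, -0.0049]), 'grip_width': 0.08530711041919388}
```

View pics/top0.png

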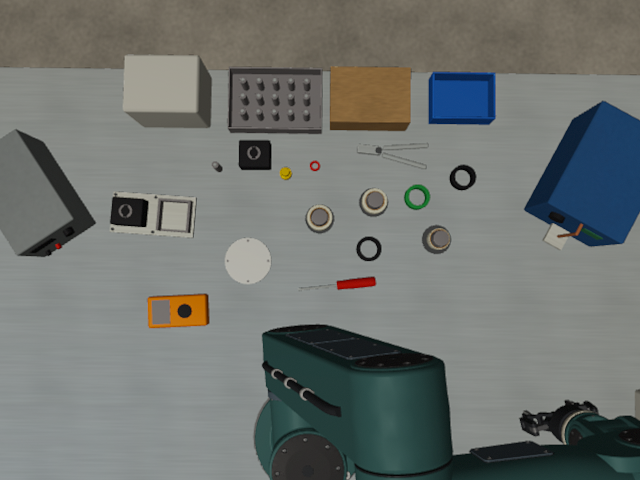

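View pics/side0.png

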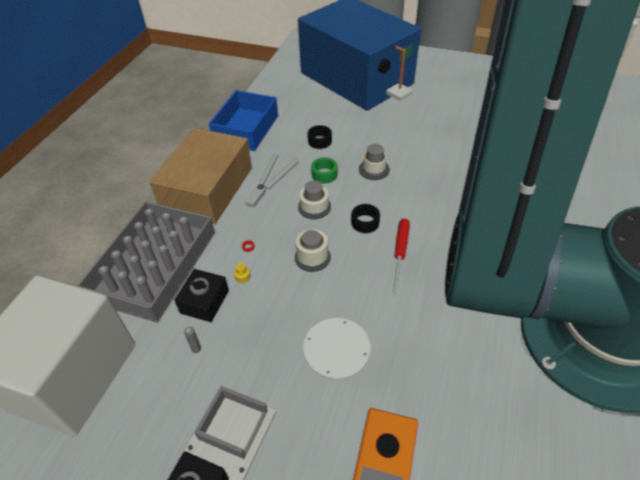

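Top view: spindles at (319,218), (374,201) and (437,239, the thin roll); plate at (248,261); bay at (177,216). Side view: the (314,197) roll shows more post than the (312,247) one. I'll enlarge to confirm that.

```bash
python3 - <<'E'
import cv2,numpy as np
t=cv2.imread("pics/top0.png");s=cv2.imread("pics/side0.png")
r=lambda im,x,y,w,h,f:cv2.resize(im[y:y+h,x:x+w],None,fx=f,fy=f,interpolation=cv2.INTER_CUBIC)
a=np.vstack([np.hstack([r(s,285,140,120,140,2.5),r(t,300,180,160,80,5)[:350,:500]]),r(t,100,180,200,110,4)[:250,:800]])
a=np.zeros((600,800,3),np.uint8)
a[:300,:300]=r(s,290,170,60,60*1,5)
a[:300,300:600]=r(s,285,225,60,60,5)
b=r(t,295,180,80,60,5);a[300:600,0:400]=b
b=r(t,345,180,80,60,5);a[300:600,400:800]=b
cv2.imwrite("pics/z1.png",a)
b=np.zeros((600,800,3),np.uint8)
b[:300,:600]=r(t,105,180,100,50,6)
b[300:,:300]=r(t,218,231,60,60,5); b[300:,300:800]=r(s,185,380,100,60,5)
cv2.imwrite("pics/z2.png",b)
E
```

```text
(no output)
```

View pics/z1.png

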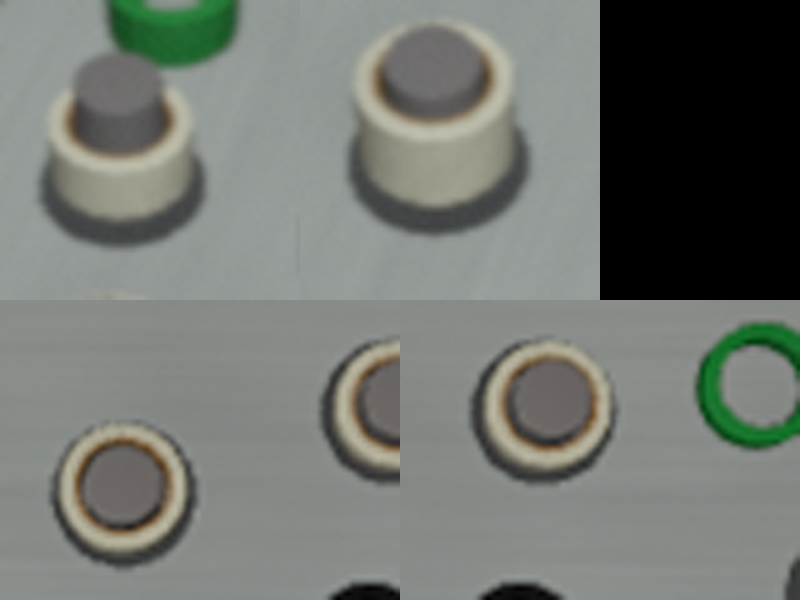

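View pics/z2.png

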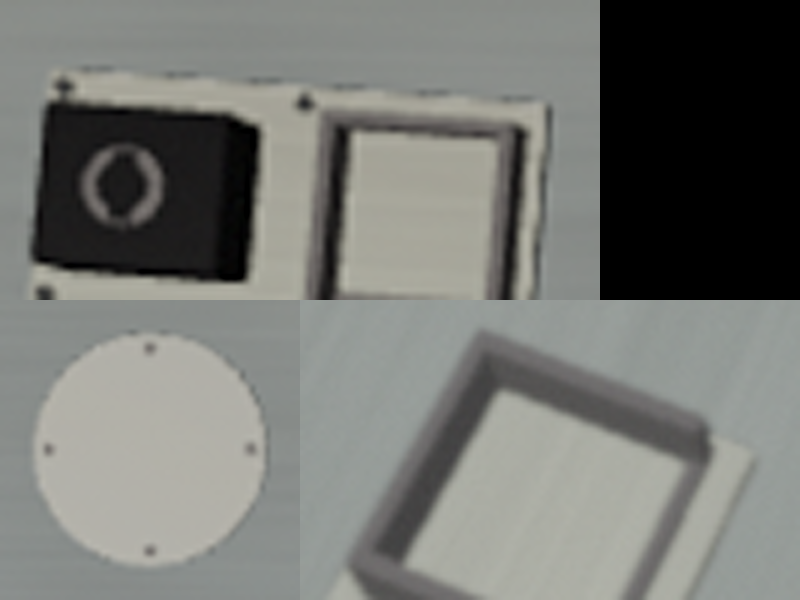

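In z1 the roll at top-view (375,201) shows the post standing well proud, so it is roll_a (30 mm high). The (319,218) roll is the taller roll_b. z2 shows the plate with its four holes and the bay with its low side towards the robot. I need a full crop of the jig for the corners.

```bash
cat > h.py <<'E'
from bench import *
import cv2,numpy as np
np.set_printoptions(precision=4,suppress=True)
C={n:get_calibration(n) for n in("top","side")}
def ray(n,uv,z):
    M=C[n]["pose"];d=M[:3,:3]@np.linalg.solve(C[n]["mtx"],[uv[0],uv[1],1]);return M[:3,3]+d*(z-M[2,3])/d[2]
def proj(n,P):
    M=np.linalg.inv(C[n]["pose"]);q=C[n]["mtx"]@(M[:3,:3]@np.asarray(P)+M[:3,3]);return q[:2]/q[2]
E
python3 - <<'E'
from h import *
t=cv2.imread("pics/top0.png");s=cv2.imread("pics/side0.png")
r=lambda im,x,y,w,h,f:cv2.resize(im[y:y+h,x:x+w],None,fx=f,fy=f,interpolation=cv2.INTER_CUBIC)
a=np.zeros((600,800,3),np.uint8)
a[:480,:400]=r(t,150,185,50,60,8); a[:600,400:]=r(s,190,380,80,100,6)[:600,:400] if 0 else r(s,195,380,80,100,5).copy().__array__()[:600,:400].tolist() if 0 else 0
k=r(s,195,380,80,100,5); a[:500,400:]=k
cv2.imwrite("pics/z3.png",a)
for nm,n,uv,z in [("postA","top",(375.3,199.9),.065),("rollA","top",(374.6,200.9),.042),("rollAs","side",(290+121/5,170+113/5),.042),("postAs","side",(290+117/5,170+86/5),.065),
 ("plate","top",(218+150/5,231+150/5),.006),("postB","top",(295+123/5,180+186/5),.065)]:
    print(nm,ray(n,uv,z))
# plate, from contour in side
for n,sd in(("top",(248,261)),("side",(337,347))):
    im=cv2.imread(f"pics/{n}0.png");m=np.zeros((482,642),np.uint8)
    b=cv2.GaussianBlur(im,(3,3),0);cv2.floodFill(b,m,(sd[0]+8,sd[1]+5),(0,0,0),(9,)*3,(9,)*3,8|cv2.FLOODFILL_FIXED_RANGE|cv2.FLOODFILL_MASK_ONLY|(255<<8))
    c=max(cv2.findContours(m[1:-1,1:-1],0,2)[0],key=cv2.contourArea);e=cv2.fitEllipse(c);print(n,e,ray(n,e[0],.006))
E
```

```text
postA [ 0.6    -0.1555  0.065 ]
rollA [ 0.6002 -0.1558  0.042 ]
rollAs [ 0.5997 -0.161   0.042 ]
postAs [ 0.5981 -0.1536  0.065 ]
plate [0.4448 0.1669 0.006 ]
postB [ 0.555 -0.017  0.065]
top ((247.4024658203125, 260.5523681640625), (42.806007385253906, 43.18001174926758), 38.07750701904297) [0.4459 0.1685 0.006 ]
side ((336.6964416503906, 347.7879333496094), (57.27555847167969, 63.85018539428711), 92.42839813232422) [0.4428 0.1692 0.006 ]
```

View pics/z3.png

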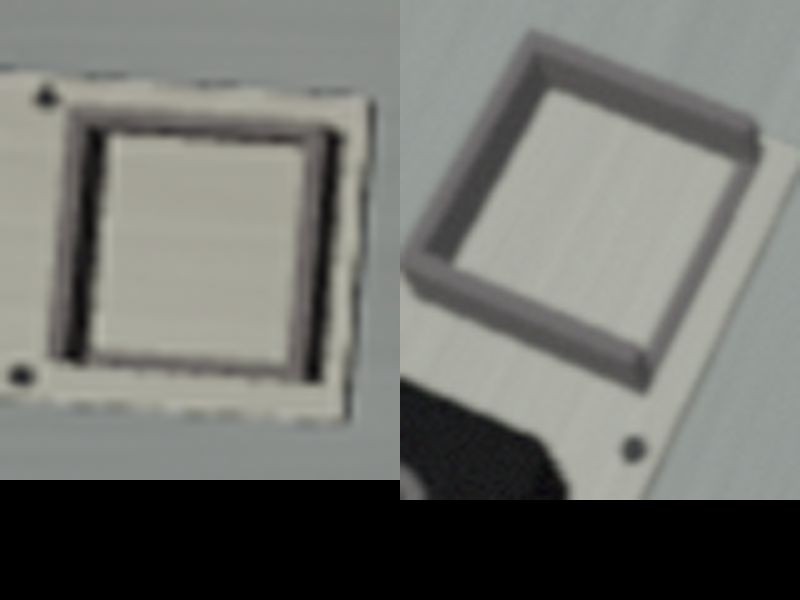

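z3, top crop: the wall-top outer corners are at about (72,108), (328,125), (51,357) and (305,380). Side crop: they are at about (532,33), (403,255), (757,125) and (648,355). I'll fit the jig pose from these.

```bash
python3 - <<'E'
from h import *
from scipy.optimize import least_squares
T=lambda x,y:(150+(x+.5)/8-.5,185+(y+.5)/8-.5)
S=lambda x,y:(195+(x-400+.5)/5-.5,380+(y+.5)/5-.5)
obs=[("top",T(72,108),(41,41,40)),("top",T(328,125),(41,-41,40)),("top",T(51,357),(-41,41,40)),("top",T(305,380),(-41,-41,40)),
("side",S(532,31),(41,-41,40)),("side",S(403,255),(41,41,40)),("side",S(757,125),(-41,-41,40)),("side",S(648,355),(-41,41,40))]
def f(p,o):
    c,s=np.cos(p[2]),np.sin(p[2]);r=[]
    for n,uv,P in o:
        x,y,z=np.array(P)/1000;r+=list(proj(n,(p[0]+c*x-s*y,p[1]+s*x+c*y,z))-uv)
    return r
for o in(obs,obs[:4],obs[4:]):
    q=least_squares(f,[.55,.35,0],args=(o,));print(q.x,np.round(q.fun,1))
s=get_state();from scipy.spatial.transform import Rotation as R
w,x,y,z=s["tool_rot"];print(R.from_quat([x,y,z,w]).as_matrix())
# spindle foot circles via edges? post/roll checks
for P in[(.6,-.156,.065),(.6,-.156,.042)]:print(proj("side",P),proj("top",P))
E
```

```text
[ 0.5563  0.3525 -0.0559] [ 0.5  0.7  0.7  0.7  0.4  1.7  1.   1.  -0.1 -1.  -1.   1.4  0.4 -2.1
 -2.2  1.6]
[ 0.559   0.3542 -0.0635] [-0.  -0.5  0.2 -0.2 -0.4  0.5  0.2  0.1]
[ 0.5553  0.3521 -0.0536] [ 0.5 -1.  -0.2  1.4  1.1 -2.3 -1.3  1.5]
[[ 0.9687  0.2482 -0.0001]
 [ 0.2482 -0.9687  0.0009]
 [ 0.0002 -0.0009 -1.    ]]
[312.9414 186.2847] [375.4895 199.8886]
[313.3221 194.059 ] [374.6724 200.9862]
```

The fit puts the jig at about (0.558, 0.353), yaw about −3.5°. Roll_a is at (0.600, −0.156) and the plate at (0.445, 0.168). I'm moving above roll_a with the jaws along the jig's x.

Request:
servo_tool(
  commands="543 -224 120 0 0 -72.2;543 -224 120 0 0 -72.2;543 -224 120 0 0 -72.2;543 -224 120 0 0 -72.2;543 -224 120 0 0 -72.2;543 -224 120 0 0 -72.2;543 -224 120 0 0 -72.2;543 -224 120 0 0 -72.2;543 -224 120 0 0 -72.2;543 -224 120 0 0 -72.2;543 -224 120 0 0 -72.2;543 -224 120 0 0 -72.2;543 -224 120 0 0 -72.2;543 -224 120 0 0 -72.2;543 -224 120 0 0 -72.2;543 -224 120 0 0 -72.2;543 -224 120 0 0 -72.2;543 -224 120 0 0 -72.2",
  fingers=1,
)

```text
t: 1.6
tool_pos: [0.6001, -0.1573, 0.13]
tool_rot: [-0.0, 0.728, 0.686, -0.0]
contact_force: [1.1, -0.2, -0.3]
grip_width: 0.0854
```

```bash
cat >> h.py <<'E'
def pic(name,ct,cs,w=80,f=5):
    r=lambda im,c:cv2.resize(im[c[1]-w//2:c[1]+w//2,c[0]-w//2:c[0]+w//2],None,fx=f,fy=f,interpolation=cv2.INTER_CUBIC)
    cv2.imwrite(f"pics/{name}.png",np.hstack([r(capture(n),c) for n,c in(("top",ct),("side",cs))])[:,:,::-1])
E
python3 -c "
from h import *
pic('a1',(375,200),(313,180));print(proj('top',(.6001,-.1573,.13)),proj('side',(.6001,-.1573,.13)))"
```

```text
[378.4903 196.5545] [311.962  162.5204]
```

View pics/a1.png

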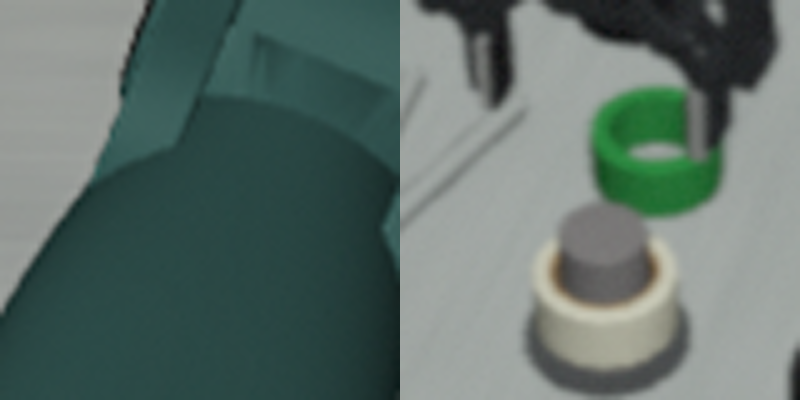

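Side view: the open jaws straddle the column above roll_a. Their tip midpoint at (597,131) in the panel lines up with the post axis. The arm hides the top view. I'm descending.

Request:
servo_tool(
  commands="1 0 40 0 0 0;1 0 75 0 0 0;1 0 90 0 0 0;1 0 100 0 0 0;1 0 100 0 0 0;1 0 100 0 0 0",
)

```text
t: 2.2
tool_pos: [0.6008, -0.1564, 0.0308]
tool_rot: [0.0, 0.728, 0.685, 0.0]
contact_force: [0.3, -0.8, 0.4]
grip_width: 0.0856
```

Request:
servo_tool(
  commands="0 0 0 0 0 0;0 0 0 0 0 0;0 0 0 0 0 0;0 0 0 0 0 0;0 0 0 0 0 0;0 0 0 0 0 0;0 0 0 0 0 0;0 0 0 0 0 0;0 0 0 0 0 0;0 0 0 0 0 0",
  fingers=0,
  squeeze=30,
)

```text
t: 3.03
tool_pos: [0.6016, -0.1563, 0.0318]
tool_rot: [0.001, 0.728, 0.686, 0.0]
contact_force: [-2.9, 0.1, 9.2]
grip_width: 0.064
```

Request:
servo_tool(
  commands="0 0 -10 0 0 0;0 0 -25 0 0 0;0 0 -45 0 0 0;0 0 -65 0 0 0;0 0 -90 0 0 0;0 0 -110 0 0 0;0 0 -110 0 0 0;0 0 -110 0 0 0;0 0 -110 0 0 0",
)

```text
t: 3.78
tool_pos: [0.6006, -0.1557, 0.14]
tool_rot: [0.0, 0.728, 0.686, 0.0]
contact_force: [-0.5, 1.0, -0.6]
grip_width: 0.0639
```

```bash
python3 -c "
from h import *
pic('a2',(375,200),(313,165));s=get_state();print(s['tool_pos'],s['contact_force'])"
```

```text
[ 0.6003 -0.1556  0.1393] [ 0.2207 -0.2523 -0.3012]
```

View pics/a2.png

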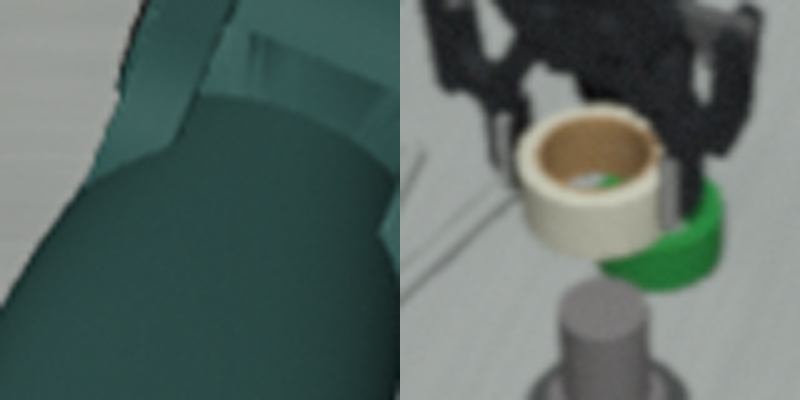

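Side view: the roll is held level, clear above the bare post. I'm carrying it to the plate.

Request:
servo_tool(
  commands="10 -6 0 0 0 0;30 -17 0 0 0 0;60 -33 0 0 0 0;95 -53 0 0 0 0;130 -72 0 0 0 0;165 -92 0 0 0 0;200 -111 0 0 0 0;235 -131 0 0 0 0;265 -148 0 0 0 0;290 -162 0 0 0 0;306 -171 0 0 0 0;314 -175 0 0 0 0;314 -175 0 0 0 0;314 -175 40 0 0 0;314 -175 70 0 0 0;314 -175 90 0 0 0;314 -175 100 0 0 0;314 -175 104 0 0 0;314 -175 104 0 0 0;314 -175 104 0 0 0",
)

```text
t: 5.55
tool_pos: [0.4453, 0.1676, 0.0363]
tool_rot: [0.0, 0.728, 0.685, 0.0]
contact_force: [0.5, 0.6, -0.8]
grip_width: 0.0638
```

Request:
servo_tool(
  commands="0 0 3 0 0 0;0 0 6 0 0 0;0 0 8 0 0 0;0 0 9 0 0 0;0 0 10 0 0 0;0 0 10.5 0 0 0;0 0 10.5 0 0 0",
)

```text
t: 6.13
tool_pos: [0.4449, 0.1681, 0.0259]
tool_rot: [0.0, 0.728, 0.686, 0.0]
contact_force: [-3.6, 0.4, 9.3]
grip_width: 0.0639
```

Request:
servo_tool(
  commands="0 0 0 0 0 0;0 0 0 0 0 0;0 0 0 0 0 0;0 0 0 0 0 0;0 0 0 0 0 0;0 0 0 0 0 0;0 0 0 0 0 0;0 0 0 0 0 0",
  fingers=1,
)

```text
t: 6.8
tool_pos: [0.4449, 0.1681, 0.0255]
tool_rot: [-0.0, 0.728, 0.686, -0.0]
contact_force: [-0.8, 0.7, 0.8]
grip_width: 0.0853
```

Request:
servo_tool(
  commands="0 0 -20 0 0 0;0 0 -55 0 0 0;0 0 -90 0 0 0;0 0 -120 0 0 0;0 0 -120 0 0 0;0 0 -120 0 0 0",
)

```text
t: 7.3
tool_pos: [0.4457, 0.1683, 0.1468]
tool_rot: [0.001, 0.728, 0.686, 0.001]
contact_force: [0.0, -0.2, 0.4]
grip_width: 0.0855
```

```bash
python3 -c "
from h import *
pic('a3',(250,260),(337,335),100,4);s=get_state();print(s['t'],s['tool_pos'],s['contact_force'])
for P in [(.4449,.1681,.036),(.4449,.1681,.006)]:print(proj('side',P),proj('top',P))"
```

```text
7.4 [0.4444 0.168  0.1448] [-0.2777  0.6185 -1.2076]
[335.7183 338.2538] [246.007  260.7643]
[335.7599 346.9455] [247.5506 260.953 ]
```

View pics/a3.png

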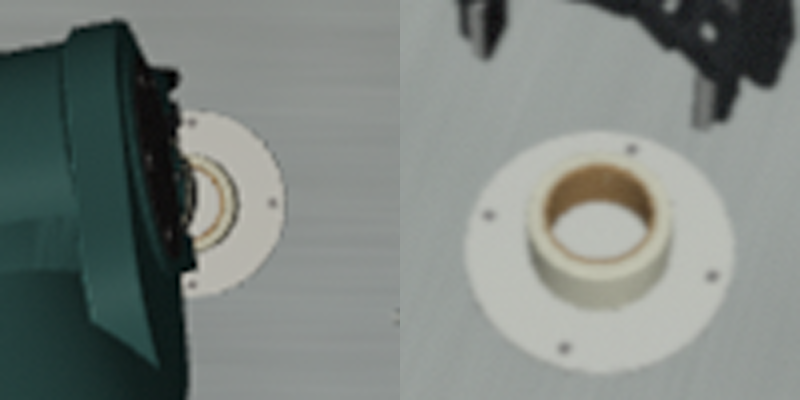

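a3 shows the roll flat and central on the plate. Its top ring centre at panel (598,213) is within 1 px of the predicted point. Next is the wall grasp on its −x side: narrow the jaws, shift, then descend.

Request:
servo_tool(
  commands="0 -15 0 0 0 0;0 -26.5 0 0 0 0;0 -26.5 20 0 0 0;0 -26.5 40 0 0 0;0 -26.5 50 0 0 0;0 -26.5 50 0 0 0;0 -26.5 50 0 0 0;0 -26.5 50 0 0 0;0 -26.5 50 0 0 0;0 -26.5 50 0 0 0",
  fingers=0.35,
)

```text
t: 8.23
tool_pos: [0.4187, 0.1697, 0.096]
tool_rot: [0.0, 0.728, 0.686, 0.0]
contact_force: [-0.6, -0.1, -0.9]
grip_width: 0.0297
```

```bash
python3 -c "
from h import *
pic('a4',(250,260),(337,325),80,5);s=get_state();print(s['t'],s['tool_pos'],s['grip_width'])"
```

```text
8.3333 [0.4187 0.1697 0.0959] 0.029950492655428394
```

View pics/a4.png

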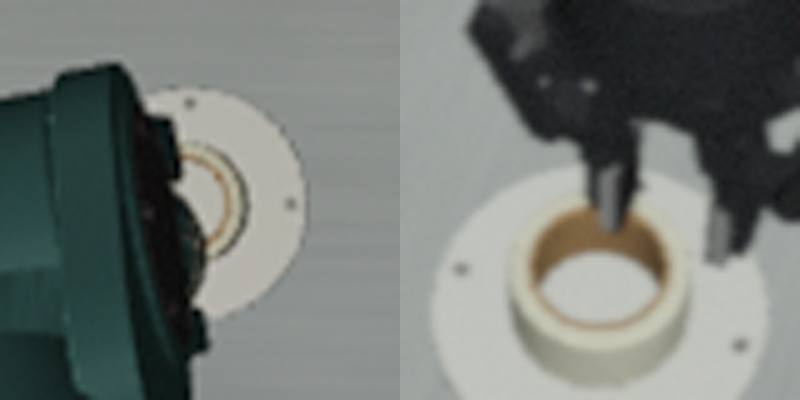

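The side view shows the inner finger over the core hole and the outer finger outside the −x wall, as intended. I'm descending and gripping.

Request:
servo_tool(
  commands="0 0 20 0 0 0;0 0 40 0 0 0;0 0 52 0 0 0;0 0 58 0 0 0;0 0 60 0 0 0;0 0 60 0 0 0;0 0 60 0 0 0",
)

```text
t: 8.92
tool_pos: [0.4188, 0.1698, 0.0361]
tool_rot: [0.0, 0.728, 0.686, 0.0]
contact_force: [-0.1, 0.1, 1.4]
grip_width: 0.0296
```

Request:
servo_tool(
  commands="0 0 0 0 0 0;0 0 0 0 0 0;0 0 0 0 0 0;0 0 0 0 0 0;0 0 0 0 0 0;0 0 0 0 0 0;0 0 0 0 0 0;0 0 0 0 0 0;0 0 0 0 0 0;0 0 0 0 0 0",
  fingers=0,
  squeeze=40,
)

```text
t: 9.75
tool_pos: [0.4189, 0.1698, 0.0362]
tool_rot: [0.0, 0.728, 0.686, 0.001]
contact_force: [-0.3, 0.3, 6.8]
grip_width: 0.0102
```

Request:
servo_tool(
  commands="0 0 -5 0 0 0;0 0 -15 0 0 0;0 0 -30 0 0 0;0 0 -50 0 0 0;0 0 -68 0 0 0;0 0 -80 0 0 0;0 0 -80 0 0 0;0 0 -80 0 0 0",
)

```text
t: 10.42
tool_pos: [0.4187, 0.1697, 0.1159]
tool_rot: [0.0, 0.728, 0.686, 0.001]
contact_force: [0.1, 0.1, -0.3]
grip_width: 0.01
```

Request:
servo_tool(
  commands="8 4 0 0 0 0;25 13 0 0 0 0;48 25 0 0 0 0;75 39 0 0 0 0;102 54 0 0 0 0;130 68 0 0 0 0;155 81 0 0 0 0;175 92 0 0 0 0;187 98 0 0 0 0;191 100 0 0 0 0;191 100 0 0 0 0;191 100 0 0 0 0;191 100 30 0 0 0;191 100 30 0 0 0;191 100 30 0 0 0",
)

```text
t: 11.67
tool_pos: [0.5284, 0.3532, 0.0848]
tool_rot: [-0.0, 0.728, 0.685, -0.002]
contact_force: [0.4, 0.4, -0.3]
grip_width: 0.01
```

```bash
python3 -c "
from h import *
pic('a5',(177,212),(240,415),80,5);s=get_state();print(s['t'],s['tool_pos'],s['tool_rot'],s['grip_width'],s['contact_force'])
p=s['tool_pos']
for z in(0,-.03):print([ (proj('side',p+[.0269*.998,-.0016,z])),proj('top',p+[.0269*.998,-.0016,z])])"
```

```text
11.7667 [0.5297 0.354  0.0865] [0.0001 0.7281 0.6855 0.0002] 0.009932291697718601 [ 0.2657  0.4198 -0.2703]
[array([225.9069, 404.3417]), array([169.0027, 214.0283])]
[array([229.1606, 412.5415]), array([172.1812, 215.1866])]
```

View pics/a5.png

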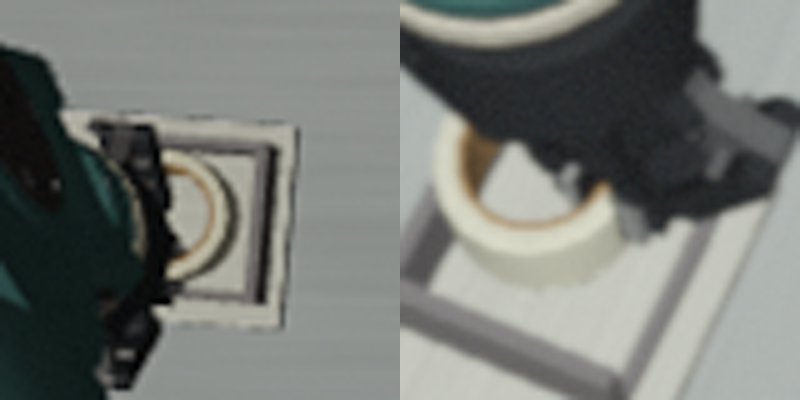

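```bash
python3 - <<'E'
from h import *
s=get_state();p=s['tool_pos'];print(p);c0=p+[.0269*.998,-.0016,0]
o={'top':(137,172),'side':(200,375)}
a=np.linspace(0,2*np.pi,200)
for n in o:
  for r,z in((.032,0),(.023,0),(.032,-.03)):
    q=np.array([proj(n,c0+[r*np.cos(t),r*np.sin(t),z]) for t in a]);q=(q-o[n]+.5)*5-.5
    print(n,r,z,'u',q[:,0].min(),q[:,0].max(),'v',q[:,1].min(),q[:,1].max())
# enlarged view of the two crops for reading
im=cv2.imread('pics/a5.png')
E
```

```text
[0.5297 0.354  0.0865]
top 0.032 0 u 96.72363492561144 227.29455230127255 v 147.27283444364855 277.1871448098626
top 0.023 0 u 115.087978213199 208.93554809776458 v 165.49978723216012 258.87563223541133
top 0.032 -0.03 u 113.96439250158917 241.83961638870454 v 154.39239113073268 281.64291659819924
side 0.032 0 u 22.550046663220627 239.8606751281353 v 47.3350519011849 255.96529633217455
side 0.023 0 u 53.282103977900704 209.44424632724588 v 75.28001238545397 225.17505595760792
side 0.032 -0.03 u 42.0684414583867 252.93805827513293 v 90.12171510607442 294.899740985321
```

```bash
python3 - <<'E'
from h import *
s=get_state();p=s['tool_pos'];c0=p+[.0269*.998,-.0016,0]
a=np.linspace(0,2*np.pi,100);f=5
J=(.558,.3532,-.06);c,sn=np.cos(J[2]),np.sin(J[2])
jw=lambda x,y,z:(J[0]+(c*x-sn*y)/1e3,J[1]+(sn*x+c*y)/1e3,z/1e3)
def panel(im,n,ctr,lines,h):
    x0,y0=ctr[0]-40,ctr[1]-h//2
    k=cv2.resize(im[y0:y0+h,x0:x0+80],None,fx=f,fy=f,interpolation=cv2.INTER_CUBIC)
    for L in lines:
        q=np.array([((proj(n,P)-[x0,y0]+.5)*f-.5)*16 for P in L]).round().astype(np.int32)
        cv2.polylines(k,[q],False,(0,0,255),1,cv2.LINE_AA,4)
    return k
roll=[[c0+[r*np.cos(t),r*np.sin(t),z] for t in a] for r,z in((.032,0),(.023,0),(.032,-.03))]
jig=[[jw(-41,-41,40),jw(41,-41,40),jw(41,41,40),jw(-41,41,40)],[jw(-41,-35,40),jw(35,-35,40),jw(35,35,40),jw(-41,35,40)],[jw(-41,-35,15),jw(-41,35,15)],[jw(-52.5,-35,10),jw(-52.5,35,10)],[jw(52.5,-35,10),jw(52.5,35,10)]]
out=[]
for n,cr,cj in(("top",(172,212),(174,213)),("side",(232,415),(235,420))):
    im=capture(n)[:,:,::-1].copy();z=cv2.imread(f"pics/{n}0.png")
    out.append(np.vstack([panel(im,n,cr,roll,60),panel(z,n,cj,jig,60) if 1 else 0]))
cv2.imwrite("pics/a6.png",np.hstack(out))
E
```

```text
(no output)
```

View pics/a6.png

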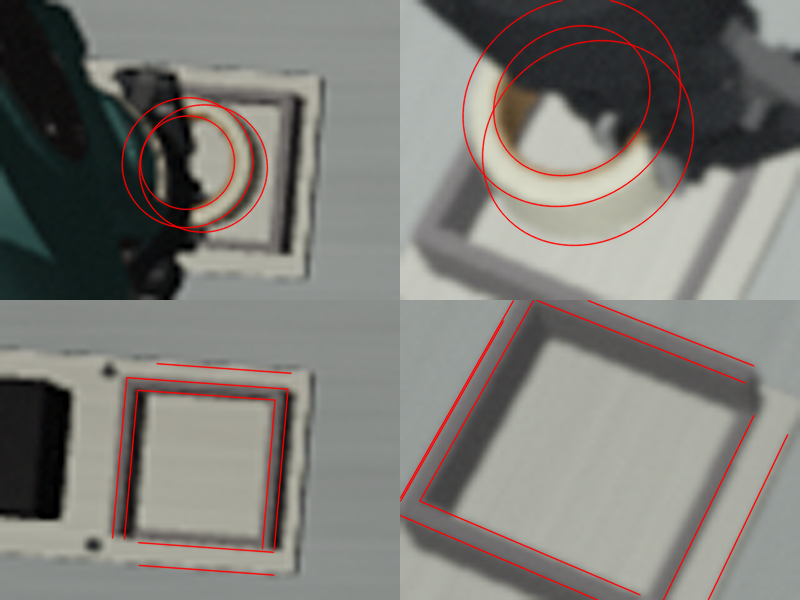

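The overlays agree to about 1–2 px. I'll refine the roll and jig offsets numerically by edge strength in each camera.

```bash
python3 - <<'E'
from h import *
from scipy.ndimage import map_coordinates as mc
from scipy.optimize import differential_evolution as de
s=get_state();p=s['tool_pos'];c0=p+[.0269*.998,-.0016,0]
def G(im):
    g=cv2.GaussianBlur(im.astype(np.float32),(0,0),.7)
    gx=[cv2.Sobel(g[:,:,i],5,1,0)for i in range(3)];gy=[cv2.Sobel(g[:,:,i],5,0,1)for i in range(3)]
    return gx,gy
def score(g,n,L,keep=lambda q:np.ones(len(q),bool)):
    q=np.array([proj(n,P) for P in L]);t=np.gradient(q,axis=0);t/=np.linalg.norm(t,axis=1)[:,None]
    k=keep(q);q=q[k];N=np.c_[-t[k,1],t[k,0]]
    if not len(q):return 0
    e=sum(abs(mc(a,[q[:,1],q[:,0]],order=1)*N[:,0]+mc(b,[q[:,1],q[:,0]],order=1)*N[:,1]) for a,b in zip(*g))
    return np.minimum(e,400).sum()
a=np.linspace(0,2*np.pi,120)
keep={"top":lambda q:(q[:,0]>174),"side":lambda q:((q[:,1]>406)&(q[:,0]<240))|((q[:,0]<213)&(q[:,1]>401))}
seg=lambda A,B:[np.array(A)+(np.array(B)-A)*t for t in np.linspace(0.03,.97,60)]
J0=[((-41,-41,40),(41,-41,40)),((41,-41,40),(41,41,40)),((41,41,40),(-41,41,40)),((-41,-35,40),(35,-35,40)),((35,-35,40),(35,35,40)),((35,35,40),(-41,35,40)),((-52.5,-35,10),(-52.5,45,10)),((52.5,-35,10),(52.5,45,10)),((-35,-32,15),(-35,32,15)),((-41,-35,15),(-41,35,15))]
for n in("top","side"):
    im=capture(n);g=G(im);cv2.imwrite(f"pics/f_{n}.png",im[:,:,::-1])
    def f(d):
        tot=0
        for r,z,w in((.032,0,1),(.023,0,1),(.032,-.03,1)):
            L=[c0+[d[0]/1e3+r*np.cos(t),d[1]/1e3+r*np.sin(t),z] for t in a]
            k=keep[n]
            if z<0:
                cc=proj(n,c0);k0=k;k=(lambda q:k0(q)&((q[:,0]>cc[0]+12) if n=="top" else (q[:,1]>cc[1]+10)))
            tot+=score(g,n,L,k)
        return -tot
    R=de(f,[(-6,6),(-6,6)],seed=0,maxiter=40,popsize=12);print(n,"roll d mm",R.x,R.fun,f([0,0]))
    g0=G(cv2.imread(f"pics/{n}0.png"))
    def h(d):
        c,sn=np.cos(d[2]),np.sin(d[2])
        return -sum(score(g0,n,[( .558+d[0]/1e3+(c*x-sn*y)/1e3,.3532+d[1]/1e3+(sn*x+c*y)/1e3,z/1e3) for x,y,z in seg(*l)],lambda q:(q[:,1]<478)) for l in J0)
    R2=de(h,[(-6,6),(-6,6),(-.1,-.02)],seed=0,maxiter=25,popsize=10);print(n,"jig d mm",R2.x,R2.fun)
    print(" bay-roll:",np.array([.558,.3532])+R2.x[:2]/1e3-c0[:2]-R.x/1e3)
E
```

```text
top roll d mm [-2.4997 -6.    ] -45713.101941180794 -29747.24598820931
top jig d mm [ 0.5283  2.5663 -0.0645] -214140.36846069375
 bay-roll: [0.0041 0.0091]
side roll d mm [-1.791   0.3268] -37341.84546032061 -34692.06326063215
side jig d mm [-0.7607 -0.0427 -0.0613] -178486.83244672953
 bay-roll: [0.0021 0.0001]
```

Request:
servo_tool(
  commands="0.8 1.2 5 0 0 0;1.6 2.4 11 0 0 0;1.6 2.4 12 0 0 0;1.6 2.4 12 0 0 0;1.6 2.4 12 0 0 0;1.6 2.4 12 0 0 0",
)

```text
t: 12.47
tool_pos: [0.5322, 0.3558, 0.0735]
tool_rot: [-0.0, 0.728, 0.686, -0.0]
contact_force: [-0.6, 0.8, -1.4]
grip_width: 0.0101
```

```bash
python3 - <<'E'
from h import *
s=get_state();p=s['tool_pos'];print(p,s['contact_force'],s['t'])
c0=p+[.0269*.998,-.0016,0]
im=capture('top');cv2.imwrite("pics/b_top.png",im[:,:,::-1]);z=cv2.imread("pics/top0.png")[:,:,::-1]
si=capture('side');cv2.imwrite("pics/b_side.png",si[:,:,::-1])
y0=int(round(proj('top',c0)[1]));
for y in(y0-3,y0,y0+3):
  print(y,'roll',[tuple(int(k) for k in im[y,x]) for x in range(174,204)])
print('jig',[int(z[y0,x].sum()//3) for x in range(155,204)])
for nm,P in dict(coreR=(0,-.023,0),outR=(0,-.032,0),botR=(0,-.032,-.03)).items():print(nm,proj('top',c0+np.array(P)))
E
```

```text
[0.5322 0.3558 0.0735] [-0.5681  0.7544 -1.4467] 12.4667
211 roll [(171, 169, 158), (170, 169, 157), (169, 169, 157), (169, 168, 155), (159, 148, 128), (160, 144, 116), (184, 182, 161), (168, 165, 145), (103, 101, 86), (61, 59, 50), (112, 111, 100), (166, 165, 153), (167, 165, 153), (139, 136, 129), (112, 108, 106), (101, 97, 95), (29, 27, 26), (47, 45, 43), (126, 124, 115), (179, 178, 167), (157, 155, 146), (90, 93, 90), (146, 150, 146), (144, 148, 144), (143, 146, 143), (143, 146, 143), (142, 146, 143), (143, 147, 143), (143, 147, 144), (142, 147, 143)]
214 roll [(172, 171, 160), (173, 171, 159), (172, 172, 160), (173, 173, 162), (165, 158, 143), (160, 141, 112), (183, 180, 161), (174, 171, 151), (134, 131, 113), (62, 61, 51), (92, 91, 80), (150, 149, 136), (166, 165, 154), (123, 119, 115), (108, 104, 101), (82, 79, 78), (28, 27, 26), (71, 70, 65), (143, 142, 130), (182, 181, 168), (163, 162, 150), (100, 103, 100), (145, 149, 146), (143, 147, 144), (143, 147, 143), (143, 147, 143), (142, 146, 142), (142, 147, 143), (142, 147, 144), (142, 146, 143)]
217 roll [(174, 174, 162), (172, 172, 161), (172, 173, 161), (168, 163, 148), (156, 136, 107), (164, 156, 132), (184, 181, 160), (162, 158, 138), (70, 68, 57), (63, 61, 51), (119, 118, 107), (174, 173, 161), (163, 161, 152), (115, 110, 108), (105, 100, 98), (65, 61, 60), (26, 24, 24), (94, 93, 85), (159, 157, 146), (167, 166, 154), (129, 129, 119), (110, 112, 109), (141, 145, 141), (138, 142, 139), (138, 142, 139), (138, 141, 139), (138, 142, 139), (138, 142, 138), (138, 142, 139), (138, 142, 138)]
jig [162, 153, 115, 98, 67, 27, 25, 110, 167, 162, 161, 161, 161, 161, 161, 161, 162, 162, 162, 162, 162, 162, 162, 163, 162, 162, 162, 163, 162, 162, 164, 153, 114, 101, 76, 25, 65, 133, 172, 153, 98, 142, 140, 139, 138, 139, 139, 138, 138]
coreR [178.9937 213.6586]
outR [182.6308 213.7006]
botR [185.5022 214.8551]
```

```bash
python3 - <<'E'
from h import *
s=get_state();c0=s['tool_pos']+[.0269*.998,-.0016,0];print(c0)
print('bay by top row214',ray('top',(172.8,214),.04))
im=cv2.imread("pics/b_top.png")[:,:,::-1];z=cv2.imread("pics/top0.png")[:,:,::-1]
for u in(176,178):
  print(u,'roll',[(v,int(im[v,u].sum()//3),int(im[v,u,0])-int(im[v,u,2])) for v in range(194,238)])
  print('jig',[(v,int(z[v,u].sum()//3)) for v in range(194,238)])
  a=np.linspace(0,2*np.pi,2000)
  for r,zz in((.023,0),(.032,0),(.032,-.03)):
    q=np.array([proj('top',c0+[r*np.cos(t),r*np.sin(t),zz]) for t in a]);k=abs(q[:,0]-u)<.05;print(r,zz,q[k,1].min(),q[k,1].max())
  for x,zz in((41,40),(35,40),(35,10),(-35,15),(-41,15),(52.5,10),(-52.5,10)):
    L=np.array([proj('top',(.558+.06*y/1e3+x/1e3,.3532+y/1e3-.06*x/1e3,zz/1e3)) for y in np.linspace(-35,35,400)]);print((x,zz),L[abs(L[:,0]-u).argmin(),1])
E
```

```text
[0.5591 0.3542 0.0736]
bay by top row214 [0.5611 0.3552 0.04  ]
176 roll [(194, 144, 0), (195, 127, 0), (196, 152, 11), (197, 168, 13), (198, 162, 13), (199, 130, 10), (200, 107, 6), (201, 83, 4), (202, 87, 11), (203, 150, 23), (204, 173, 23), (205, 160, 30), (206, 136, 50), (207, 147, 35), (208, 154, 19), (209, 161, 12), (210, 166, 12), (211, 165, 12), (212, 167, 13), (213, 169, 12), (214, 168, 12), (215, 165, 12), (216, 167, 12), (217, 168, 11), (218, 165, 15), (219, 143, 33), (220, 135, 46), (221, 163, 28), (222, 175, 23), (223, 169, 24), (224, 117, 21), (225, 58, 13), (226, 125, 13), (227, 165, 12), (228, 173, 12), (229, 149, 11), (230, 116, 8), (231, 118, 7), (232, 160, 11), (233, 170, 13), (234, 168, 13), (235, 172, 12), (236, 152, 8), (237, 141, -1)]
jig [(194, 139), (195, 122), (196, 147), (197, 162), (198, 157), (199, 126), (200, 102), (201, 78), (202, 113), (203, 155), (204, 163), (205, 160), (206, 159), (207, 160), (208, 159), (209, 159), (210, 159), (211, 159), (212, 161), (213, 163), (214, 162), (215, 160), (216, 161), (217, 161), (218, 163), (219, 163), (220, 162), (221
[... 1408 characters left out ...]
0), (208, 160), (209, 159), (210, 158), (211, 159), (212, 160), (213, 163), (214, 163), (215, 159), (216, 161), (217, 162), (218, 163), (219, 163), (220, 162), (221, 161), (222, 162), (223, 162), (224, 162), (225, 165), (226, 165), (227, 164), (228, 165), (229, 148), (230, 116), (231, 94), (232, 148), (233, 166), (234, 163), (235, 164), (236, 136), (237, 130)]
0.023 0 209.1890956969054 217.5926974152942
0.032 0 203.5296284271634 223.29429017018734
0.032 -0.03 203.0984602982779 226.1387585044149
(41, 40) 199.37118227883593
(35, 40) 201.7361509885874
(35, 10) 202.89446335699344
(-35, 15) 229.91959278778586
(-41, 15) 232.2594290231662
(52.5, 10) 196.14015203614048
(-52.5, 10) 236.82612984958502
```

In the top view at low height, roll and bay agree to about 1 mm: roll (0.559, 0.354), bay (0.559, 0.355). The side view gives the bay y as 0.3525. Both are inside the 3 mm clearance, so I'm lowering gently and watching the force.

Request:
servo_tool(
  commands="0 0 2 0 0 0;0 0 4 0 0 0;0 0 6 0 0 0;0 0 8 0 0 0;0 0 10 0 0 0;0 0 12 0 0 0;0 0 12 0 0 0",
)

```text
t: 13.15
tool_pos: [0.5319, 0.3557, 0.061]
tool_rot: [-0.0, 0.728, 0.686, -0.0]
contact_force: [-0.1, -0.8, -0.4]
grip_width: 0.0101
```

Request:
servo_tool(
  commands="0 0 3 0 0 0;0 0 6 0 0 0;0 0 9 0 0 0;0 0 12 0 0 0;0 0 14 0 0 0;0 0 16 0 0 0;0 0 17.5 0 0 0;0 0 18.5 0 0 0;0 0 18.5 0 0 0",
)

```text
t: 13.9
tool_pos: [0.5321, 0.3558, 0.0428]
tool_rot: [-0.0, 0.728, 0.686, -0.0]
contact_force: [-0.2, 0.0, -0.3]
grip_width: 0.0103
```

Request:
servo_tool(
  commands="0 0 1 0 0 0;0 0 2 0 0 0;0 0 2.7 0 0 0;0 0 2.7 0 0 0",
)

```text
t: 14.23
tool_pos: [0.5322, 0.3558, 0.0403]
tool_rot: [0.0, 0.728, 0.686, 0.0]
contact_force: [0.7, -0.1, -0.7]
grip_width: 0.0099
```

Request:
servo_tool(
  commands="0 0 0.5 0 0 0;0 0 1 0 0 0;0 0 1 0 0 0;0 0 1 0 0 0",
)

```text
t: 14.57
tool_pos: [0.5323, 0.3558, 0.0402]
tool_rot: [0.0, 0.728, 0.686, 0.0]
contact_force: [-4.4, -1.3, 12.4]
grip_width: 0.01
```

It touches the floor at the expected height (12 N). I'm releasing with a small opening, then going straight up.

Request:
servo_tool(
  commands="0 0 -0.5 0 0 0;0 0 -0.5 0 0 0;0 0 -0.5 0 0 0;0 0 -0.5 0 0 0;0 0 -0.5 0 0 0;0 0 -0.5 0 0 0;0 0 -0.5 0 0 0",
  fingers=0.27,
)

```text
t: 15.15
tool_pos: [0.5321, 0.3558, 0.0397]
tool_rot: [-0.0, 0.728, 0.686, -0.0]
contact_force: [0.9, -0.4, -0.1]
grip_width: 0.0231
```

Request:
servo_tool(
  commands="0 0 -8 0 0 0;0 0 -20 0 0 0;0 0 -40 0 0 0;0 0 -70 0 0 0;0 0 -100 0 0 0;0 0 -130 0 0 0;0 -35 -150 0 0 0;0 -70 -170 0 0 0;0 -105 -170 0 0 0;-40 -130 -170 0 0 0;-80 -140 -170 0 0 0;-120 -140 -170 0 0 0;-160 -140 -170 0 0 0;-200 -140 -170 0 0 0;-200 -140 -170 0 0 0;-200 -140 -170 0 0 0",
)

```text
t: 16.48
tool_pos: [0.3806, 0.1629, 0.2106]
tool_rot: [0.0, 0.729, 0.684, 0.001]
contact_force: [0.8, 0.3, 0.8]
grip_width: 0.0233
```

```bash
python3 - <<'E'
from h import *
s=get_state();print(s['t'],s['tool_pos'],s['contact_force'])
f=5;out=[]
J=(.559,.354,-.062);a=np.linspace(0,2*np.pi,100)
for n,(x0,y0) in(("top",(137,175)),("side",(195,375))):
    im=capture(n)[:,:,::-1].copy();cv2.imwrite(f"pics/e_{n}.png",im)
    out.append(cv2.resize(im[y0:y0+80,x0:x0+80],None,fx=f,fy=f,interpolation=cv2.INTER_CUBIC))
o=np.hstack(out)
im=cv2.imread("pics/e_side.png");k=cv2.resize(im[135:275,270:404],None,fx=1.43,fy=1.43)
o=np.vstack([o,np.zeros((200,800,3),np.uint8)]);o[400:600,:k.shape[1]]=k[:200]
cv2.imwrite("pics/end.png",o)
E
```

```text
16.4833 [0.3806 0.1629 0.2106] [0.7742 0.3152 0.8041]
```

View pics/end.png

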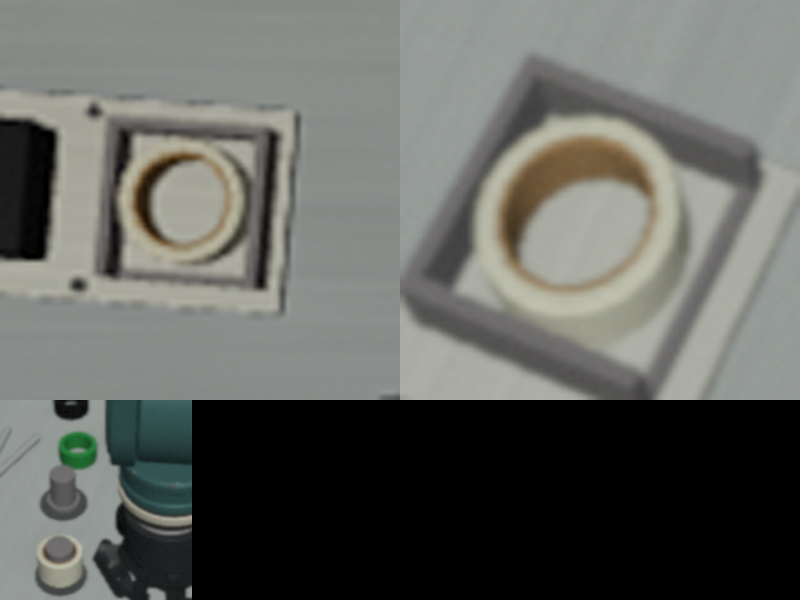

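The last picture shows the roll flat inside the bay. In the top panel the roll spans 120–247 and the inner walls about 119–254. Roll_b is still on its spindle, and the arm is clear. Handing in.

```bash
python3 -c "
from bench import *
s=get_state();print(abs(s['qvel']).max());print(close_job())"
```

```text
0.02894931106745054
the job is handed in; nothing more can be done
None
```

The 64 mm wide, 30 mm high roll is in the jig's bay, released, and the job was handed in at about 16.5 s; no verdict was given.

I lifted it off the spindle at about (0.600, −0.156), set it down in the middle of the base plate and let go. Then I took it again by its wall, one finger inside the core. It went into the bay with no wall contact felt and touched the floor at the expected height with about 12 N before I opened the fingers.

**Last checks:**
- **Roll:** the final pictures show it flat inside the walls, centred by eye to about 2 mm, with the arm clear of everything.
- **Other rolls:** the roll_b spindle looks unchanged in the last crop. I did not picture roll_c again, but never went near it.
- **Disagreements:** the two cameras differed by about 2–3 mm on the bay's y position, so I aimed between them. One automatic edge fit of the roll in the top view latched onto the wrong edge, so I read the pixel values directly instead. The roll's lower edge looked about 1–1.5 px smaller than predicted while it was held; I found no cause.

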